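# Tighten the crate's tie-bolt nut with the adjustable wrench

## Task

Put the adjustable wrench flat on the board around the big hex nut and roll its worm until the jaws just fit the nut, before turning anything. Then, with the wrench (not with the fingers on the nut), tighten the nut clockwise until its red stripe lines up with the red mark on the plate. Leave the wrench lying flat on the nut with its jaws still fitted, let go, and do not disturb the other things on the table.

Things in the scene. Friction and masses are not known exactly. Their poses are not given: they have to be found in the camera images.
- wrench: Steel adjustable wrench, 192 mm long, about 0.45 kg, lying flat; centre of mass near x=-60 mm. Origin: on its underside, where the nut's axis sits when the jaws are snug. +x points out of the mouth, the handle runs to -x, z up. Head and both jaws fill z 0 to 16 mm. The fixed jaw's face is at y=+15 mm, parallel to x; this jaw ends at x=+17 and y=+30 mm. The throat's back wall is at x=-20 mm.
- jaw_face (a point): On the gripping face of the moving jaw, 8 mm above the wrench's underside, abreast of its origin; wrench axes. The face is parallel to the fixed one, at y=-(15 mm + joint jaw) of the wrench; this jaw ends at x=+17 mm and is 14 mm thick (towards -y).
- handle_grip (a point): Point inside the wrench's handle, 105 mm from the wrench's origin, mid-width, 7 mm above the underside; wrench axes. The handle is a bar with a blue inlay, 20 mm wide (y), 14 mm thick (z 0 to 14), from x=-64 to -165 mm, with a round end to -175 mm.
- worm_top (a point): Top of the wrench's brass knurled worm: roller of 20 mm diameter, 18 mm long, axis along wrench y, in the head at x=-41 mm, top 21 mm above the underside, 5 mm proud of the head. Roll it by pressing shut fingertips on its top (10 to 20 N) and dragging: towards the mouth (+x) closes the jaws, 10 mm of drag per 1 mm. Rim resistance 4 N; stays put, slips when snug.
- worm (a joint): Angle of the worm, rad; 1 rad = 1 mm of jaw opening; 0 when the jaw gap is 30 mm, grows as the jaws open.
- jaw (a joint): Moving jaw, m: gap between the jaws minus 30 mm. 0 = gap just the nut's 30 mm; starts 7 to 11 mm too wide; the jaws count as fitted below 0.0025. Driven by the worm.
- nut_top (a point): Centre of the top face of the hex nut: bright, 30 mm across flats, 34.6 mm across corners, 16 mm high, standing on the board; a dark bolt end 19 mm wide rises 3 mm above it. The point turns with the nut: x along its red stripe, from the axis to a corner, so its flats lie parallel to the directions 0, 60 and 120 degrees from x. It does not shift; about 0.45 N m turns it.
- nut (a joint): Nut angle, rad: 0 when its red stripe lines up with the red mark on the plate, negative before that; turning clockwise (seen from above: tightening) makes it grow. Starts at -1.15 to -0.75. Lined up means within 0.14 rad.
- plate: Grey-painted square plate, 116 mm, let in flush with the board (top 1 mm above it, nothing to bump into), origin at the nut's axis on the board; its red mark runs from 22 to 56 mm along its +x axis.
- shaker: Bystander: empty glass salt shaker with steel top, 44 mm diameter, 87 mm high, loose; origin under its centre.
- bottle: Bystander: green plastic bottle with blue twist cap, 64 mm diameter, 190 mm high, loose; origin under its centre.
- pen_case: Bystander: red plastic pen case 190 x 62 x 33 mm, long along its x, loose; origin under its centre.
- spoon: Bystander: chrome spoon 180 mm long, lying along its x, loose.
- mug: Bystander: blue mug 80 mm diameter, 90 mm high, handle at its +y, loose; origin under its centre.

How it is judged:
By the outcome, as a careful person would: the job done as asked, in the order asked, and still so for the second after the job is handed in, with the robot touching nothing.
It also fails if it takes over 72 s, if anything falls off the work surface, if the arm or the gripper's body presses on something with over 40 N, if the wrist force passes 120 N, or if a joint passes its speed limit or range.

## Robot

A 7-joint arm with a two-finger parallel gripper is mounted at the origin on the work surface. World frame = base frame: x ahead of the robot, y to its left, z up, the work surface at z = 0. Lengths are in m, angles in rad, forces in N, time in s.
With the tool pointing down it reaches from about 0.35 to 0.775 m from the base axis. Payload 3.1 kg.
Tool frame: the origin (TCP) lies between the finger pads; the fingertips stand 25 mm ahead of it and the grasp point (between the pads) lies 6 mm ahead of it (env.finger_overhang is the z of the fingertips in the tool frame, in m); z points along the fingers, y is the line along which they close (so a half turn about z gives the same grasp; the last joint's range is limited). The gripper opens to 85 mm and grips with 20 to 120 N. Pads are 22 mm wide; open, the fingers measure 114 mm over their backs; the gripper's body (76 mm by 85 mm) begins 54 mm behind the grasp point. The pads swing forward as they close: fully open they stand 13 mm farther back than shut.
Start: joints at [1.109, 0.311, 0.014, 1.512, -0.004, 1.319, -0.027], TCP at [0.224, -0.502, 0.256] pointing down, gripper open.
Joint ranges: [-2.7, 2.7], [-0.3, 1.91], [-1.27, 1.3], [0.12, 2.57], [-1.44, 4.58], [0.2, 2.03], [-3.05, 3.05]. Speed limits (rad/s): [2.79, 2.79, 3.14, 3.14, 3.14, 3.14, 3.14].

## Interface

Orientations are given as a 3x3 rotation matrix whose columns are the frame's x, y, z axes.
In Python, from workcell import env, get_image, get_calibration, sign_off gives the robot as it stands (env), with the cameras as plain functions and the job as plain functions.
- The arm moves only by the shell command python3 drive.py 'ROWS' [OPENING]. ROWS is a JSON list that holds a single list of rows (three levels of brackets), with 1 to 10 rows, each of 4 numbers: dx, dy, dz in m, then a turn about the tool's z in rad; each row is the pose to reach, as a shift and turn from the pose commanded when the command began, along the tool's axes at that moment; what a row does not reach only later rows make up. A row lasts 1/12 s, in which the tool goes at most 0.0417 m and 0.125 rad, less where a joint would pass 70% of its speed; a pose out of reach is approached as far as the arm can. OPENING is the opening from 0.0 (shut) to 1.0 (fully open), set as the command begins (- or left out keeps the last). The fingers move at their own pace and stop on an object; the grip force is fixed at half the most. Time passes only in rows, so rows that do not move let the fingers close. It prints the time, the measured TCP pose, the force, the opening and the grip force at its end. Input that does not fit is refused with a message, and nothing moves.
- env.read_state(): the state, without advancing time (a new reading comes with each control period).
- get_image(name): name is "side" or "top"; returns the picture (420x560x3 uint8, red, green, blue); there is no depth.
- get_calibration(name): a dict with "intrinsics" (3x3 intrinsics, pixels), "distortion" ([k1, k2, p1, p2, k3] as OpenCV has them; the pictures are not rectified), "R" (3x3) and "t" (3): a world point X has camera coordinates R X + t. Camera axes: x right, y down, z forward; pixel columns grow to the right and rows downward; lengths in m; the calibration is good to about 2 mm. A picture is of the moment at which its call begins. get_calibration takes no time and is no camera call.
- sign_off(): hands the job in; it is judged then, once.
The state is a dict: "t": time; "q": joint angles; "qvel": joint speeds; "joint_torque": joint torques, N m; "tool_pos": TCP position; "ee_rot": TCP orientation; "ft_force": force on the tool from outside, world axes, zero at the start; "moment": the same for the moment, N m; "grip_width": opening from 0.0 (shut) to 1.0 (fully open); "grasp_force": force on a finger pad.
Only numpy, scipy, OpenCV 4.12 (cv2) and the standard library are available. Lean on these libraries where they do the work, as an engineer would, in place of code of your own. Each camera call takes 0.05 s, during which the arm holds its last target. There are 200 camera calls.

## Working session

There is one attempt and no reset: what is moved stays moved. The work goes in short steps, Python scripts to look and compute and a shell command to move; the robot and the scene stay as the last step left them, time stands still between calls to the robot, and variables do not carry over. Pictures are saved under pics/ and viewed, at most 10 in all, crops included, and the job is handed in when it is done.

```bash
ls; mkdir -p pics; python3 - <<'E'
from workcell import env, get_image, get_calibration, sign_off
import cv2,numpy as np
np.set_printoptions(precision=4,suppress=True)
for n in("side","top"):
    cv2.imwrite(f"pics/{n}0.png",get_image(n)[:,:,::-1])
    c=get_calibration(n);print(n,c["intrinsics"],c["distortion"],c["R"],c["t"])
s=env.read_state();print(s["t"],s["tool_pos"],s["ee_rot"],s["grip_width"],env.finger_overhang)
E
```

```text
drive.py
pics
workcell.py
side [[415.865    0.     280.8557]
 [  0.     415.865  211.9521]
 [  0.       0.       1.    ]] [-0.0476  0.      0.      0.      0.    ] [[-0.8427 -0.5382  0.0131]
 [-0.2945  0.4405 -0.8481]
 [ 0.4507 -0.7185 -0.5297]] [0.4594 0.2291 0.8268]
top [[381.051    0.     280.9719]
 [  0.     381.051  212.2954]
 [  0.       0.       1.    ]] [-0.0256  0.      0.      0.      0.    ] [[ 0.008  -0.9999 -0.0133]
 [-0.9866 -0.0057 -0.1629]
 [ 0.1628  0.0144 -0.9865]] [-0.0188  0.5651  1.0775]
0.1 [ 0.2239 -0.5017  0.2553] [[ 0.9131  0.4076 -0.0009]
 [ 0.4076 -0.9131  0.0019]
 [-0.0001 -0.0021 -1.    ]] 0.9984103541426991 0.025
```

View pics/top0.png

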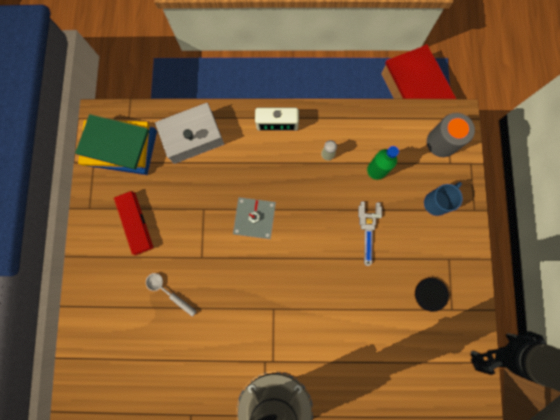

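View pics/side0.png

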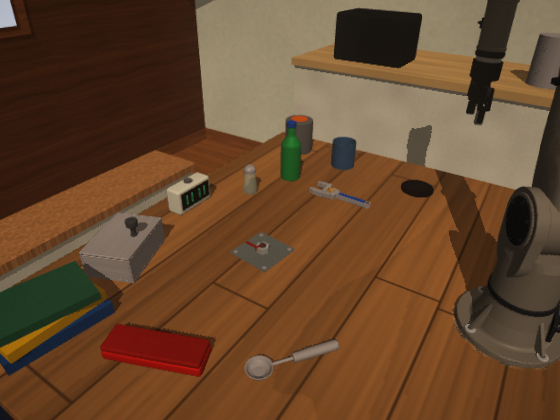

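Top view: plate with nut at about (255,217), wrench at (370,203–262) with mouth up; bottle at (382,163), shaker at (330,150). Side view: nut at (262,248), wrench from (312,190) to (369,204). Next I zoom in.

```bash
python3 - <<'E'
import cv2,numpy as np
t=cv2.imread("pics/top0.png");s=cv2.imread("pics/side0.png")
f=lambda im,x,y,w,h,k:cv2.resize(im[y:y+h,x:x+w],None,fx=k,fy=k,interpolation=cv2.INTER_CUBIC)
a=f(t,230,193,50,50,8);b=f(t,345,195,50,75,8)[:600]
c=f(s,228,225,75,50,5);d=f(s,305,175,70,40,5)
o=np.zeros((600,800,3),np.uint8)
o[:400,:400]=f(t,230,193,50,50,8); o[:600,400:800]=b[:600]
o[400:600,:300]=f(s,232,228,75,50,4)
cv2.imwrite("pics/z1.png",o)
cv2.imwrite("pics/z2.png",f(s,303,178,72,34,11))
E
```

```text
(no output)
```

View pics/z1.png

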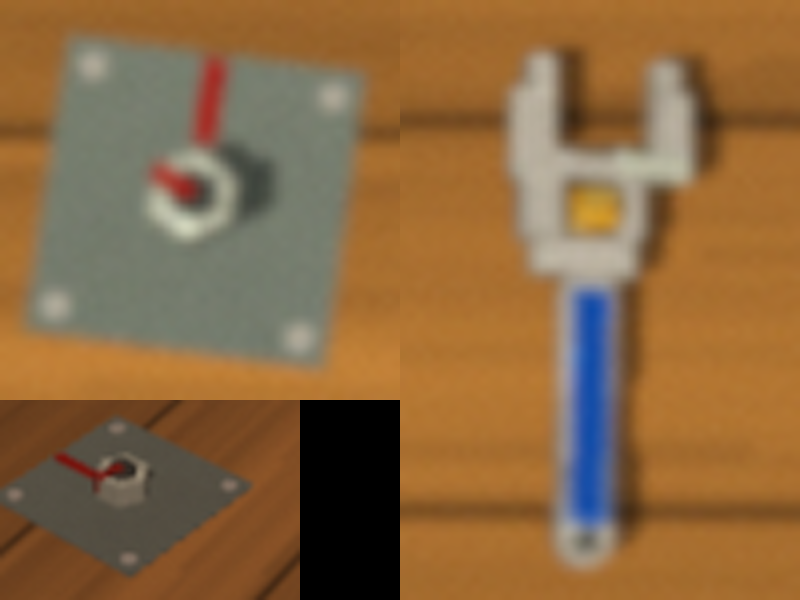

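Zoom: plate corners clear, red mark at crop (210,100); nut stripe points up-left from (190,190) to (153,170); wrench inlay x≈590, worm (595,210), moving jaw on the right. Now measuring.

```bash
cat > h.py <<'E'
import cv2,numpy as np
from workcell import env, get_image, get_calibration, sign_off
np.set_printoptions(precision=4,suppress=True)
def und(n,p):
    c=get_calibration(n);q=cv2.undistortPoints(np.float64(p).reshape(-1,1,2),c["intrinsics"],c["distortion"])[:,0]
    return c,q
def ray(n,p,z):
    c,q=und(n,p);o=-c["R"].T@c["t"];d=np.c_[q,np.ones(len(q))]@c["R"];return o+d*((z-o[2])/d[:,2])[:,None]
def tri(a,b):
    ca,qa=und("top",a);cb,qb=und("side",b)
    X=cv2.triangulatePoints(np.c_[ca["R"],ca["t"]],np.c_[cb["R"],cb["t"]],qa.T,qb.T);return (X[:3]/X[3]).T
def mask(im,lo,hi,box):
    h=cv2.cvtColor(im,cv2.COLOR_BGR2HSV);m=cv2.inRange(h,np.array(lo),np.array(hi));k=np.zeros_like(m);x,y,w,hh=box;k[y:y+hh,x:x+w]=255;return m&k
def pts(m): y,x=np.nonzero(m);return np.c_[x,y].astype(float)
def axis(P):
    c=P.mean(0);u=np.linalg.svd(P[:,:2]-c[:2],full_matrices=False)[2][0];u=u*np.sign(u[0]);return c,np.arctan2(u[1],u[0])
BL=((105,110,60),(130,255,255)); RED1=((0,150,70),(6,255,255)); RED2=((172,150,60),(180,255,255))
E
cat > m.py <<'E'
from h import *
t=cv2.imread("pics/top0.png");s=cv2.imread("pics/side0.png")
B=pts(mask(t,*BL,(350,225,40,45)));Bs=pts(mask(s,*BL,(305,175,75,40)))
print("n",len(B),len(Bs),"inlay 3d",tri(B.mean(0),Bs.mean(0)))
print("inlay axis",axis(ray("top",B,.014)))
W=pts(mask(t,(15,170,150),(30,255,255),(412//1-0,0,1,1))) 
for n,im,b in(("top",t,(363,213,14,14)),("side",s,(318,182,30,18))):
    m=mask(im,(20,120,120),(32,255,255),b);P=pts(m);print("worm",n,len(P),P.mean(0) if len(P) else 0)
    
# plate (grey: low sat)
m=mask(t,(0,0,60),(180,75,255),(230,193,50,50));c=max(cv2.findContours(m,0,2)[0],key=cv2.contourArea)
bx=cv2.approxPolyDP(cv2.convexHull(c),6,True)[:,0];print("quad",bx)
Q=ray("top",bx,.001);print(Q,Q.mean(0)); H=ray("top",cv2.convexHull(c)[:,0],.001)
r=cv2.minAreaRect((H[:,:2]*1000).astype(np.float32));print("rect",r)
R=pts(mask(t,*RED1,(230,193,50,50))|mask(t,*RED2,(230,193,50,50)))
mk=R[R[:,1]<212];st=R[R[:,1]>=212]
print("mark",axis(ray("top",mk,.001)));print("stripe px",st.tolist())
E
python3 m.py
```

```text
n 117 47 inlay 3d [[ 0.4704 -0.2765  0.013 ]]
inlay axis (array([ 0.4702, -0.2764,  0.014 ]), np.float64(-0.04220580308526464))
worm top 19 [368.9474 220.2105]
worm side 0 0
quad [[239 198]
 [274 202]
 [269 237]
 [234 233]]
[[0.6167 0.116  0.001 ]
 [0.6047 0.0076 0.001 ]
 [0.4963 0.0216 0.001 ]
 [0.5078 0.1285 0.001 ]] [0.5564 0.0684 0.001 ]
rect ((555.91162109375, 68.1686019897461), (113.95136260986328, 112.60681915283203), 82.74856567382812)
mark (array([0.5958, 0.0635, 0.001 ]), np.float64(-0.11428825858307926))
stripe px [[250.0, 214.0], [250.0, 215.0], [251.0, 215.0], [252.0, 215.0], [252.0, 216.0], [253.0, 216.0], [253.0, 217.0]]
```

View pics/z2.png

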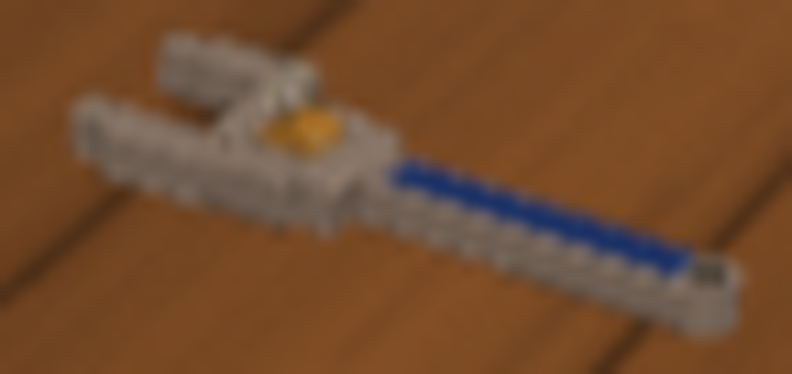

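```bash
cat > m2.py <<'E'
from h import *
t=cv2.imread("pics/top0.png");s=cv2.imread("pics/side0.png")
def redw(im,b,k=8):
    x,y,w,h=b;c=im[y:y+h,x:x+w].astype(np.float32);c=cv2.resize(c,None,fx=k,fy=k,interpolation=cv2.INTER_CUBIC)
    r=c[:,:,2]-np.maximum(c[:,:,1],c[:,:,0]);P=pts(r>0.5*r.max());return (P+.5)/k-.5+[x,y]
C=np.array([.556,.0683])
S=redw(t,(247,212,8,7));S2=redw(s,(257,241,12,6))
print(S.mean(0),S2.mean(0),"nut stripe 3d",tri(S.mean(0),S2.mean(0)))
for n,P in(("top",S),("side",S2)):
    c,a=axis(ray(n,P,.0165));d=c[:2]-C;print(n,c,"line",a,"from centre",np.arctan2(d[1],d[0]),np.hypot(*d))
def yel(im,b,k=6):
    x,y,w,h=b;c=cv2.resize(im[y:y+h,x:x+w].astype(np.float32),None,fx=k,fy=k,interpolation=cv2.INTER_CUBIC)
    r=c[:,:,2]-c[:,:,0];P=pts(r>95);P=(P+.5)/k-.5+[x,y];print("worm",len(P)/36,P.min(0),P.max(0));return P
a=yel(t,(364,216,10,10));b=yel(s,(325,186,12,8))
print(tri(a.mean(0),b.mean(0)),ray("top",a.mean(0),.02),ray("side",b.mean(0),.02))
# wrench end and head tips from grey+blue mask in top
m=mask(t,(0,0,90),(180,75,255),(345,195,50,75))|mask(t,*BL,(345,195,50,75));P=pts(m)
X=ray("top",P,.014);psi=-.042;u=np.array([np.cos(psi),np.sin(psi)]);v=np.array([-u[1],u[0]])
print("x ext",(X[:,:2]@u).min(),(X[:,:2]@u).max())
sx=X[:,:2]@u;sel=sx<sx.min()+.10;h=X[sel];print("handle axis",axis(h),len(h))
E
python3 m2.py
```

```text
[251.338  215.2975] [259.5831 245.065 ] nut stripe 3d [[0.5596 0.0748 0.0194]]
top [0.5603 0.0752 0.0165] line 1.0257175902102942 from centre 1.0112432295390597 0.008178163103811129
side [0.5617 0.0715 0.0165] line 1.282757588508422 from centre 0.5196345770257298 0.0065277677215638775
worm 27.444444444444443 [365.9167 218.25  ] [371.75   223.4167]
worm 12.972222222222221 [327.25 187.75] [333.0833 190.9167]
[[ 0.5449 -0.279   0.0173]] [[ 0.545  -0.2782  0.02  ]] [[ 0.5424 -0.2746  0.02  ]]
x ext 0.42746164946176674 0.6143720642412864
handle axis (array([ 0.4675, -0.2755,  0.014 ]), np.float64(-0.0645090601485761)) 240
```

Heights agree (inlay 13 mm, worm 17–20 mm, nut stripe ~17–19 mm). Stripe yaw ≈1.01, mark yaw ≈−0.12, so nut ≈ −1.13. Moving over the handle.

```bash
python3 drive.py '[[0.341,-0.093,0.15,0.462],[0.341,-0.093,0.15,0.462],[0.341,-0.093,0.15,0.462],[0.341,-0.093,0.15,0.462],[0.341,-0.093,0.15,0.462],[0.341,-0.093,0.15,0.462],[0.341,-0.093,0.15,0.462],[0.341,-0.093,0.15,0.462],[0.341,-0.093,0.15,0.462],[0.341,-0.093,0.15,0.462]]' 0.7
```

```text
refused: ROWS must be a list holding one list of rows, three levels of brackets. Nothing was moved.
```

Wrong form. The message asks for a list holding one list of rows, three levels of brackets, so I'll send the same numbers that way.

```bash
python3 drive.py '[[[0.341,-0.093,0.15,0.462],[0.341,-0.093,0.15,0.462],[0.341,-0.093,0.15,0.462],[0.341,-0.093,0.15,0.462],[0.341,-0.093,0.15,0.462],[0.341,-0.093,0.15,0.462],[0.341,-0.093,0.15,0.462],[0.341,-0.093,0.15,0.462],[0.341,-0.093,0.15,0.462],[0.341,-0.093,0.15,0.462]]]' 0.7; python3 drive.py '[[[0,0,0,0],[0,0,0,0],[0,0,0,0]]]'; cat > st.py <<'E'
from h import *
s=env.read_state();print(s["t"],s["tool_pos"],"yaw",np.arctan2(s["ee_rot"][1,0],s["ee_rot"][0,0]),"tilt",s["ee_rot"][:,2],"F",s["ft_force"],"M",s["moment"],s["grip_width"],s["grasp_force"],s["q"])
E
python3 st.py
```

```text
t: 0.93
tool_pos: [0.5011, -0.2709, 0.1035]
ee_rot: [[0.999, -0.034, -0.001], [-0.034, -0.999, 0.006], [-0.001, -0.006, -1.0]]
ft_force: [1.0, 1.5, -0.1]
grip_width: 0.699
grasp_force: 0.0
t: 1.18
tool_pos: [0.4965, -0.2799, 0.1062]
ee_rot: [[0.999, -0.044, -0.001], [-0.044, -0.999, -0.001], [-0.001, 0.001, -1.0]]
ft_force: [-0.7, -0.1, -0.0]
grip_width: 0.699
grasp_force: 0.0
1.1833 [ 0.4965 -0.2799  0.1062] yaw -0.0439126593966552 tilt [-0.0013 -0.0013 -1.    ] F [-0.7259 -0.1037 -0.0054] M [-0.0056  0.0154 -0.0509] 0.6989574217333677 0.0 [ 0.5326  0.4784 -0.0689  1.6582  0.0396  1.0069 -1.1645]
```

```bash
python3 drive.py '[[[0.001,-0.001,0.04,0],[0.001,-0.001,0.065,0],[0.001,-0.001,0.077,0],[0.001,-0.001,0.077,0],[0.001,-0.001,0.077,0],[0.001,-0.001,0.077,0]]]'; python3 drive.py '[[[0,0,0,0],[0,0,0,0],[0,0,0,0],[0,0,0,0],[0,0,0,0],[0,0,0,0],[0,0,0,0],[0,0,0,0],[0,0,0,0]]]' 0.0;python3 st.py
```

```text
t: 1.68
tool_pos: [0.4997, -0.279, 0.0312]
ee_rot: [[0.999, -0.044, 0.003], [-0.044, -0.999, -0.002], [0.003, 0.002, -1.0]]
ft_force: [0.5, -0.2, 0.2]
grip_width: 0.7
grasp_force: 0.0
t: 2.43
tool_pos: [0.4995, -0.2777, 0.0306]
ee_rot: [[0.999, -0.042, 0.002], [-0.042, -0.999, -0.001], [0.002, 0.001, -1.0]]
ft_force: [-0.7, 1.0, 6.4]
grip_width: 0.209
grasp_force: 60.8
2.4333 [ 0.4995 -0.2777  0.0306] yaw -0.0421297507797535 tilt [ 0.0016 -0.0009 -1.    ] F [-0.6724  1.0368  6.3618] M [ 0.2053  0.2883 -0.0151] 0.20863426517999586 60.80476641654968 [ 0.5259  0.576  -0.0668  1.7175  0.0486  0.8478 -1.1752]
```

```bash
python3 drive.py '[[[0,0,-0.015,0],[0,0,-0.035,0],[0,0,-0.06,0],[0,0,-0.08,0],[0,0,-0.08,0],[0,0,-0.08,0]]]'; python3 st.py; python3 drive.py '[[[0,-0.01,0,-0.04],[0,-0.035,0,-0.14],[0,-0.065,0,-0.25],[-0.003,-0.1,0,-0.37],[-0.004,-0.135,0,-0.49],[-0.005,-0.17,0,-0.61],[-0.006,-0.205,0,-0.73],[-0.007,-0.235,0,-0.85],[-0.007,-0.26,0,-0.96],[-0.007,-0.271,0,-1.052]]]'; python3 drive.py '[[[0,0,0,0],[0,0,0,0],[0,0,0,0]]]'; python3 st.py; python3 - <<'E'
from h import *
t=get_image("top")[:,:,::-1];s=get_image("side")[:,:,::-1]
cv2.imwrite("pics/t1.png",t);cv2.imwrite("pics/s1.png",s)
f=lambda im,x,y,w,h,k:cv2.resize(im[y:y+h,x:x+w],None,fx=k,fy=k,interpolation=cv2.INTER_CUBIC)
cv2.imwrite("pics/z3.png",np.vstack([f(t,220,170,130,75,6)[:300],f(s,190,175,130,75,6)[:300]]) if 0 else np.hstack([f(t,225,170,80,110,5),f(s,205,160,80,110,5)]))
E
```

```text
t: 2.93
tool_pos: [0.4986, -0.2773, 0.1091]
ee_rot: [[0.999, -0.042, 0.0], [-0.042, -0.999, -0.0], [0.0, 0.0, -1.0]]
ft_force: [0.2, 1.4, -5.4]
grip_width: 0.207
grasp_force: 59.6
2.9333 [ 0.4986 -0.2773  0.1091] yaw -0.04203670898065624 tilt [ 0.0003 -0.0003 -1.    ] F [ 0.1567  1.4233 -5.4365] M [ 0.0239  0.1438 -0.0143] 0.2070613477197195 59.585641622543335 [ 0.5297  0.4758 -0.0714  1.6544  0.0388  1.0123 -1.1672]
t: 3.77
tool_pos: [0.5005, 0.0006, 0.1072]
ee_rot: [[0.519, 0.855, -0.005], [0.855, -0.519, 0.004], [0.001, -0.006, -1.0]]
ft_force: [-0.2, 1.0, -4.9]
grip_width: 0.208
grasp_force: 59.6
t: 4.02
tool_pos: [0.5018, -0.0075, 0.1078]
ee_rot: [[0.533, 0.846, -0.003], [0.846, -0.533, -0.001], [-0.003, -0.002, -1.0]]
ft_force: [0.4, -0.2, -5.2]
grip_width: 0.212
grasp_force: 59.6
4.0167 [ 0.5018 -0.0075  0.1078] yaw 1.0082715129955813 tilt [-0.0033 -0.0012 -1.    ] F [ 0.3565 -0.1745 -5.1564] M [-0.1998  0.0713  0.0136] 0.21238408693631583 59.56662476062775 [ 0.2859  0.3843 -0.3857  1.8324  0.174   0.9613 -0.7374]
```

View pics/z3.png

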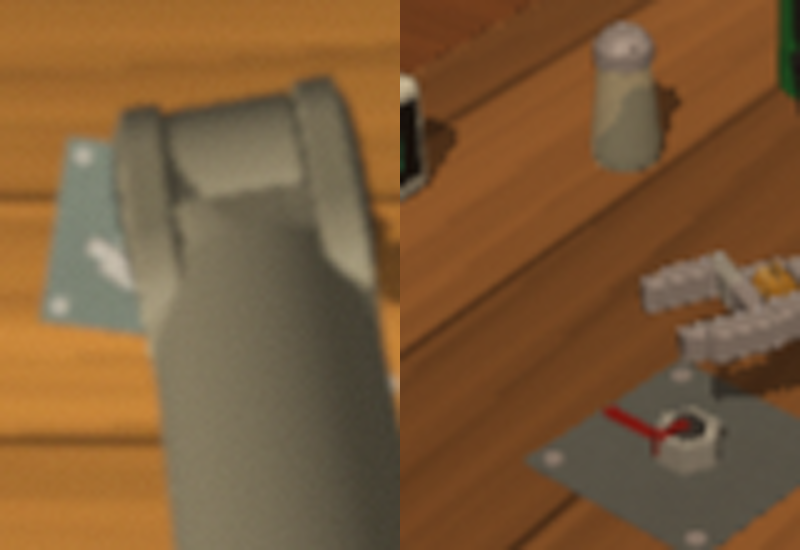

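The wrench hangs over the board near the plate; the arm hides the top view. Side view crop: worm (775,278), jaw tips (650,290) and (690,345). I'll check these against projection for pitch.

```bash
cat >> h.py <<'E'
def proj(n,X):
    c=get_calibration(n);return cv2.projectPoints(np.float64(X).reshape(-1,1,3),cv2.Rodrigues(c["R"])[0],c["t"],c["intrinsics"],c["distortion"])[0][:,0]
E
python3 - <<'E'
from h import *
psi=1.0083;u=np.array([np.cos(psi),np.sin(psi),0]);v=np.array([-u[1],u[0],0]);T=np.array([.5018,-.0075,.077])
o=T+.088*u
W=lambda x,y,z:o+x*u+y*v+np.array([0,0,z])
for nm,p in dict(worm=(-.041,0,.02),fixin=(.017,.015,.016),fixlow=(.017,.015,0),fixout=(.017,.03,.016),movin=(.017,-.024,.016),movout=(.017,-.038,.016)).items():
    q=proj("side",W(*p))[0];print(nm,q,"crop",400+(q[0]-205)*5,(q[1]-160)*5)
print(proj("side",[.556,.0683,.016]))
s=cv2.imread("pics/s1.png")
x,y,w,h=255,195,50,50
cv2.imwrite("pics/z4.png",cv2.resize(s[175:260,235:345],None,fx=7,fy=7,interpolation=cv2.INTER_CUBIC))
E
```

```text
worm [280.5813 214.4325] crop 777.9065376332746 272.1627089146537
fixin [260.5678 224.5514] crop 677.8391984422794 322.75685502621826
fixlow [260.6564 230.2719] crop 678.2818539239298 351.3593006661779
fixout [263.1253 227.8903] crop 690.626701784206 339.45138749579075
movin [254.1971 216.2325] crop 645.9853585738421 281.16227907008965
movout [252.0034 213.3674] crop 635.0168116492512 266.8368734515204
[[262.241  245.3334]]
```

View pics/z4.png

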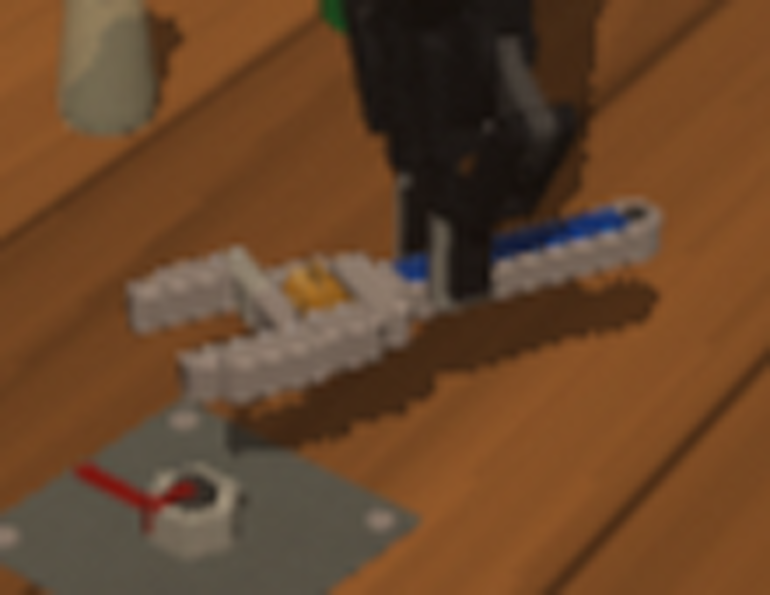

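Wrench is essentially level (head ≈2 mm low), matching the projections within about 1 px; nut top at (192,488). Lower to just above the nut and check.

```bash
python3 drive.py '[[[0.002,0.001,0.02,0],[0.002,0.001,0.04,0],[0.002,0.001,0.05,0],[0.002,0.001,0.05,0],[0.002,0.001,0.05,0],[0.002,0.001,0.05,0]]]'; python3 st.py; python3 - <<'E'
from h import *
t=get_image("top")[:,:,::-1];s=get_image("side")[:,:,::-1]
f=lambda im,x,y,w,h,k:cv2.resize(im[y:y+h,x:x+w],None,fx=k,fy=k,interpolation=cv2.INTER_CUBIC)
cv2.imwrite("pics/s2.png",s)
cv2.imwrite("pics/z5.png",np.hstack([f(s,240,210,56,50,10)[:500,:560],cv2.resize(f(t,225,190,40,85,6),(240,500))]))
E
```

```text
t: 4.62
tool_pos: [0.5059, -0.0055, 0.0601]
ee_rot: [[0.533, 0.846, 0.002], [0.846, -0.533, -0.0], [0.001, 0.002, -1.0]]
ft_force: [0.8, 0.8, -4.7]
grip_width: 0.21
grasp_force: 59.6
4.6167 [ 0.5059 -0.0055  0.0601] yaw 1.0090378160216684 tilt [ 0.0018 -0.0001 -1.    ] F [ 0.798   0.7959 -4.6601] M [-0.0883  0.011  -0.0265] 0.21028383037170595 59.55000042915344 [ 0.2643  0.4549 -0.3682  1.8705  0.2119  0.8524 -0.7714]
```

View pics/z5.png

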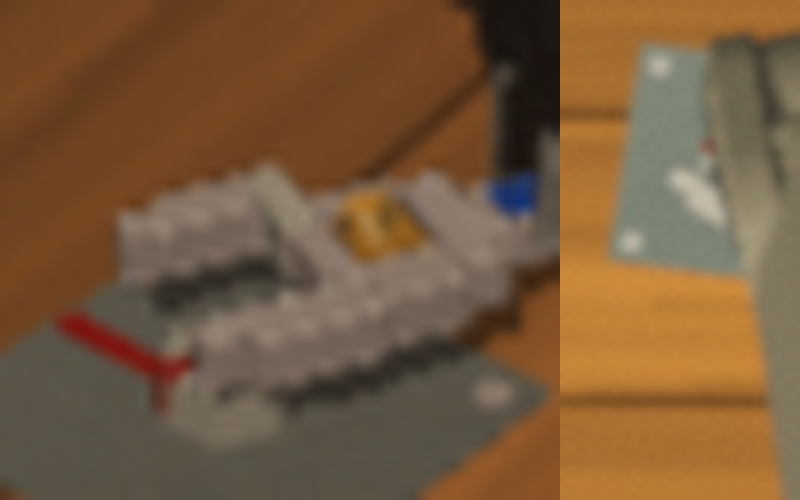

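```bash
python3 st.py|head -1; python3 - <<'E'
from h import *
s=env.read_state();p=s["tool_pos"];R=s["ee_rot"]
psi=np.arctan2(R[1,0],R[0,0]);u=np.array([np.cos(psi),np.sin(psi),0]);v=np.array([-u[1],u[0],0])
o=p+.088*u;o[2]=p[2]-.0306
for nm,q in dict(worm=(-.041,0,.02),fixin=(.017,.015,.016),fixinlow=(.017,.015,0),fixout=(.017,.03,.016),movin=(.017,-.024,.016),movlow=(.017,-.024,0),movout=(.017,-.038,.016)).items():
    q=proj("side",o+q[0]*u+q[1]*v+[0,0,q[2]])[0];print(nm,q,"crop",(q[0]-240)*10+5,(q[1]-210)*10+5)
d=np.array([.556,.0683])-o[:2];print("nut in wrench",d@u[:2],d@v[:2])
for nm,k in(("nuttop",.016),("base",.0)): print(nm,proj("side",[.556,.0683,k]))
im=cv2.imread("pics/s2.png");x,y,w,h=270,225,18,14
c=cv2.resize(im[y:y+h,x:x+w].astype(np.float32),None,fx=6,fy=6,interpolation=cv2.INTER_CUBIC);P=pts(c[:,:,2]-c[:,:,0]>85);P=(P+.5)/6-.5+[x,y];print("worm px",P.mean(0),P.min(0),P.max(0))
E
```

```text
4.7167 [ 0.5063 -0.0052  0.0605] yaw 1.0095453080833603 tilt [ 0.0028 -0.0001 -1.    ] F [ 0.3635 -0.2235 -4.6986] M [-0.1277  0.0579  0.0364] 0.21294033258304207 59.55012917518616 [ 0.2642  0.4543 -0.3686  1.8702  0.212   0.8523 -0.7714]
worm [278.2975 230.6214] crop 387.97501752363416 211.21386222020817
fixin [258.7503 240.9925] crop 192.50341706775885 314.92476280869994
fixinlow [258.8533 246.4237] crop 193.5328649613581 369.2372006845585
fixout [261.2275 244.4351] crop 217.2751266896688 349.35063646341945
movin [252.5723 232.4041] crop 130.72309654712 229.04127870411287
movlow [252.7233 237.7499] crop 132.23311811606862 282.4991585669392
movout [250.4425 229.4426] crop 109.42532997453753 199.425795286829
nut in wrench 0.0006972480748248303 -0.0029870115486086827
nuttop [[262.241  245.3334]]
base [[262.3115 250.5398]]
worm px [277.771  231.5269] [274.0833 224.5833] [284.0833 235.25  ]
```

```bash
python3 drive.py '[[[-0.002,-0.0015,0,0],[-0.002,-0.0015,0.006,0],[-0.002,-0.0015,0.012,0],[-0.002,-0.0015,0.018,0],[-0.002,-0.0015,0.023,0],[-0.002,-0.0015,0.025,0],[-0.002,-0.0015,0.025,0],[-0.002,-0.0015,0.025,0]]]'; python3 st.py
```

```text
t: 5.38
tool_pos: [0.5026, -0.006, 0.034]
ee_rot: [[0.532, 0.847, -0.0], [0.847, -0.532, 0.0], [-0.0, -0.0, -1.0]]
ft_force: [0.1, -0.1, -4.6]
grip_width: 0.209
grasp_force: 59.5
5.3833 [ 0.5026 -0.006   0.034 ] yaw 1.010031168186003 tilt [-0.0005  0.0001 -1.    ] F [ 0.0637 -0.1057 -4.6399] M [-0.1386  0.0925 -0.0403] 0.20944644992173575 59.54751491546631 [ 0.2549  0.4906 -0.3558  1.8969  0.2319  0.7946 -0.7866]
```

```bash
python3 drive.py '[[[0,0,0.001,0],[0,0,0.002,0],[0,0,0.003,0],[0,0,0.0035,0],[0,0,0.0035,0]]]'; python3 st.py
```

```text
t: 5.8
tool_pos: [0.503, -0.0061, 0.031]
ee_rot: [[0.532, 0.847, 0.001], [0.847, -0.532, -0.0], [0.0, 0.001, -1.0]]
ft_force: [-0.9, -0.2, -3.8]
grip_width: 0.209
grasp_force: 59.7
5.8 [ 0.503  -0.0061  0.031 ] yaw 1.0097160120554618 tilt [ 0.0006 -0.     -1.    ] F [-0.8901 -0.2316 -3.8223] M [-0.0158  0.0181  0.0066] 0.20947013090280198 59.72354829311371 [ 0.2534  0.4953 -0.3538  1.8989  0.2348  0.7869 -0.7891]
```

```bash
python3 drive.py '[[[0,0,0.001,0],[0,0,0.001,0]]]' ; python3 drive.py '[[[0,0,0,0],[0,0,0,0],[0,0,0,0],[0,0,0,0],[0,0,0,0]]]' 0.45; python3 drive.py '[[[0,0,-0.03,0],[0,0,-0.065,0],[-0.03,0,-0.1,0],[-0.07,0,-0.12,0],[-0.11,0,-0.12,0],[-0.11,0,-0.12,0],[-0.11,0,-0.12,0]]]' 0; python3 - <<'E'
from h import *
t=get_image("top")[:,:,::-1];s=get_image("side")[:,:,::-1]
f=lambda im,x,y,w,h,k:cv2.resize(im[y:y+h,x:x+w],None,fx=k,fy=k,interpolation=cv2.INTER_CUBIC)
cv2.imwrite("pics/t3.png",t);cv2.imwrite("pics/s3.png",s)
cv2.imwrite("pics/z6.png",np.hstack([f(t,230,190,50,75,8)[:600],f(s,240,220,50,75,8)[:600]]))
E
```

```text
t: 5.97
tool_pos: [0.5031, -0.0061, 0.0306]
ee_rot: [[0.532, 0.847, 0.001], [0.847, -0.532, -0.0], [0.0, 0.001, -1.0]]
ft_force: [-1.6, 0.0, 2.5]
grip_width: 0.213
grasp_force: 60.5
t: 6.38
tool_pos: [0.503, -0.006, 0.0299]
ee_rot: [[0.532, 0.847, 0.001], [0.847, -0.532, 0.0], [0.0, 0.001, -1.0]]
ft_force: [-0.3, 1.0, 0.6]
grip_width: 0.448
grasp_force: 0.0
t: 6.97
tool_pos: [0.4428, -0.1028, 0.1502]
ee_rot: [[0.538, 0.843, 0.0], [0.843, -0.538, -0.002], [-0.002, 0.001, -1.0]]
ft_force: [0.1, 0.7, -1.0]
grip_width: 0.0
grasp_force: 0.0
```

View pics/z6.png

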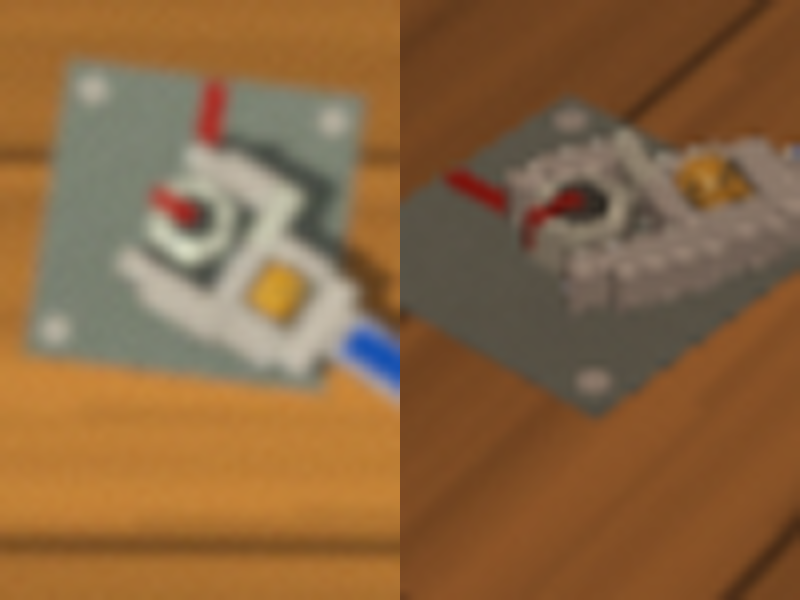

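Top view: the nut (crop 190,215) sits between both jaws, stripe unchanged; worm at (280,290). Measuring worm and axis.

```bash
cat > m3.py <<'E'
from h import *
import sys
def run(tf,sf,wb,sb):
    t=cv2.imread(tf);s=cv2.imread(sf)
    def yel(im,b,k=6):
        x,y,w,h=b;c=cv2.resize(im[y:y+h,x:x+w].astype(np.float32),None,fx=k,fy=k,interpolation=cv2.INTER_CUBIC)
        hsv=cv2.cvtColor(np.clip(c,0,255).astype(np.uint8),cv2.COLOR_BGR2HSV);P=pts(cv2.inRange(hsv,np.array((13,140,120)),np.array((30,255,255))));return (P+.5)/k-.5+[x,y]
    a=yel(t,wb);b=yel(s,sb);print("worm px",a.mean(0),b.mean(0),"n",len(a)/36,len(b)/36)
    wo=ray("top",a.mean(0),.0195)[0];print("tri",tri(a.mean(0),b.mean(0)),"top",wo,"side",ray("side",b.mean(0),.0195))
    B=pts(mask(t,*BL,(255,215,60,60)));c,ax=axis(ray("top",B,.014));print("inlay",len(B),c,ax,"worm-inlay dir",np.arctan2(*(wo-c)[[1,0]]))
    u=np.array([np.cos(ax),np.sin(ax)]);v=np.array([-u[1],u[0]]);C=np.array([.556,.0683]);d=C-wo[:2]
    print("nut in wrench",d@u-.041,(C-c[:2])@v)
    s=env.read_state();R=s["ee_rot"];w=np.array([*wo[:2],.021+.025])
    print("tool",s["tool_pos"],"to TCP-on-worm, tool axes",R.T@(w-s["tool_pos"]),"yaw",np.arctan2(R[1,0],R[0,0]))
if __name__=="__main__": run("pics/t3.png","pics/s3.png",(259,221,12,11),(322-0-0-0-0-0-0-0-0-0-0-0-0-0-0-0-0-0-0-0-0-47,236,20,12))
E
python3 m3.py
```

```text
worm px [264.2793 226.0726] [281.7545 240.7115] n 28.916666666666668 48.72222222222222
tri [[0.5244 0.0339 0.0225]] top [0.5273 0.0353 0.0195] side [[0.5239 0.0296 0.0195]]
inlay 108 [ 0.4881 -0.0289  0.014 ] 1.0097366919928537 worm-inlay dir 1.0222407212114748
nut in wrench 0.0021545800778000404 -0.005791319868317636
tool [ 0.4444 -0.0986  0.1497] to TCP-on-worm, tool axes [ 0.1575 -0.001   0.1038] yaw 1.0095603540396774
```

```bash
python3 drive.py '[[[0.04,0,0,0],[0.08,0,0.03,0],[0.12,-0.001,0.06,0],[0.147,-0.001,0.08,0],[0.147,-0.001,0.095,0],[0.147,-0.001,0.1,0],[0.147,-0.001,0.1,0],[0.147,-0.001,0.1,0]]]' ; python3 drive.py '[[[0,0,0.001,0],[0,0,0.002,0],[0,0,0.003,0],[0,0,0.004,0],[0,0,0.004,0]]]'; python3 st.py
```

```text
t: 7.73
tool_pos: [0.5213, 0.0259, 0.0497]
ee_rot: [[0.531, 0.847, -0.001], [0.847, -0.531, -0.0], [-0.001, -0.001, -1.0]]
ft_force: [-0.3, -0.6, 0.1]
grip_width: 0.0
grasp_force: 0.0
t: 8.15
tool_pos: [0.5215, 0.0252, 0.0461]
ee_rot: [[0.533, 0.846, 0.0], [0.846, -0.533, -0.0], [-0.0, 0.001, -1.0]]
ft_force: [-0.6, -0.5, -0.2]
grip_width: -0.0
grasp_force: 0.0
8.15 [0.5215 0.0252 0.0461] yaw 1.0088308344935442 tilt [ 0.0004 -0.0004 -1.    ] F [-0.5774 -0.5391 -0.1553] M [-0.0144  0.0724  0.0097] -0.00021226109167952643 0.0 [ 0.2079  0.506  -0.3792  1.8357  0.2428  0.8449 -0.8523]
```

```bash
python3 drive.py '[[[0,0,0.0005,0],[0,0,0.001,0],[0,0,0.001,0]]]'; python3 drive.py '[[[0,0,0.0005,0],[0,0,0.001,0],[0,0,0.001,0]]]'|grep -E 'pos|force'; python3 st.py
```

```text
t: 8.4
tool_pos: [0.5217, 0.0255, 0.0453]
ee_rot: [[0.532, 0.847, 0.0], [0.847, -0.532, -0.0], [-0.0, 0.001, -1.0]]
ft_force: [-0.9, -0.9, 3.5]
grip_width: 0.001
grasp_force: 1.9
tool_pos: [0.5218, 0.0256, 0.045]
ft_force: [-2.6, -1.7, 9.6]
grasp_force: 4.7
8.65 [0.5218 0.0256 0.045 ] yaw 1.0096963204189577 tilt [ 0.0005 -0.0009 -1.    ] F [-2.5974 -1.7498  9.5612] M [-0.1952  0.5723  0.0315] -0.0008328771296466623 4.7108955681324005 [ 0.2063  0.5081 -0.3785  1.8357  0.2445  0.8429 -0.8536]
```

```bash
python3 drive.py '[[[0,0,0.0007,0],[0.003,0,0.0007,0],[0.006,0,0.0007,0],[0.009,0,0.0007,0]]]' | grep -E 'pos|ft'; python3 drive.py '[[[0.003,0,0,0],[0.006,0,0,0],[0.009,0,0,0],[0.009,0,0,0]]]'| grep -E 't:|pos|ft'; python3 st.py
```

```text
tool_pos: [0.5228, 0.0269, 0.0447]
ft_force: [-13.6, -12.2, 28.3]
t: 9.32
tool_pos: [0.5315, 0.0408, 0.0457]
ee_rot: [[0.532, 0.847, 0.001], [0.847, -0.532, -0.002], [-0.001, 0.002, -1.0]]
ft_force: [-5.0, -2.6, 17.5]
9.3167 [0.5315 0.0408 0.0457] yaw 1.0099221245786214 tilt [ 0.0007 -0.0019 -1.    ] F [-4.9731 -2.5637 17.4522] M [-0.53    1.2565 -0.0278] 0.00018079276725875107 8.971467018127441 [ 0.1745  0.5243 -0.3778  1.8061  0.2493  0.8575 -0.8823]
```

```bash
python3 drive.py '[[[0,0,-0.004,0],[-0.006,0,-0.005,0],[-0.013,0,-0.004,0],[-0.013,0,-0.001,0],[-0.013,0,0,0],[-0.013,0,0,0]]]'| grep -E 'pos|ft'; python3 drive.py '[[[0.003,0,0,0],[0.006,0,0,0],[0.009,0,0,0]]]'| grep -E 'pos|ft';python3 drive.py '[[[0.003,0,0,0],[0.006,0,0,0],[0.007,0,0,0],[0.007,0,0,0]]]'| grep -E 't:|pos|ft_f'
```

```text
tool_pos: [0.5236, 0.0283, 0.0454]
ft_force: [-7.6, -2.3, 22.4]
tool_pos: [0.5287, 0.0357, 0.0456]
ft_force: [-6.3, -3.7, 22.1]
t: 10.4
tool_pos: [0.534, 0.043, 0.0453]
ee_rot: [[0.533, 0.846, 0.003], [0.846, -0.533, -0.001], [0.001, 0.003, -1.0]]
ft_force: [-2.0, -0.5, 14.4]
```

```bash
cat > gap.py <<'E'
from h import *
import sys
k=sys.argv[1]
t=get_image("top")[:,:,::-1];s=get_image("side")[:,:,::-1];cv2.imwrite(f"pics/t_{k}.png",t);cv2.imwrite(f"pics/s_{k}.png",s)
E
python3 gap.py a; python3 - <<'E'
from h import *
import cv2
f=lambda im,x,y,w,h,k:cv2.resize(im[y:y+h,x:x+w],None,fx=k,fy=k,interpolation=cv2.INTER_CUBIC)
a=f(cv2.imread("pics/s3.png"),240,225,50,37,8);b=f(cv2.imread("pics/s_a.png"),240,225,50,37,8);c=f(cv2.imread("pics/t_a.png"),230,190,50,70,8)
o=np.zeros((592,800,3),np.uint8);o[:296,:400]=a;o[296:592,:400]=b;o[:560,400:]=c;cv2.imwrite("pics/z7.png",o)
E
```

```text
(no output)
```

View pics/z7.png

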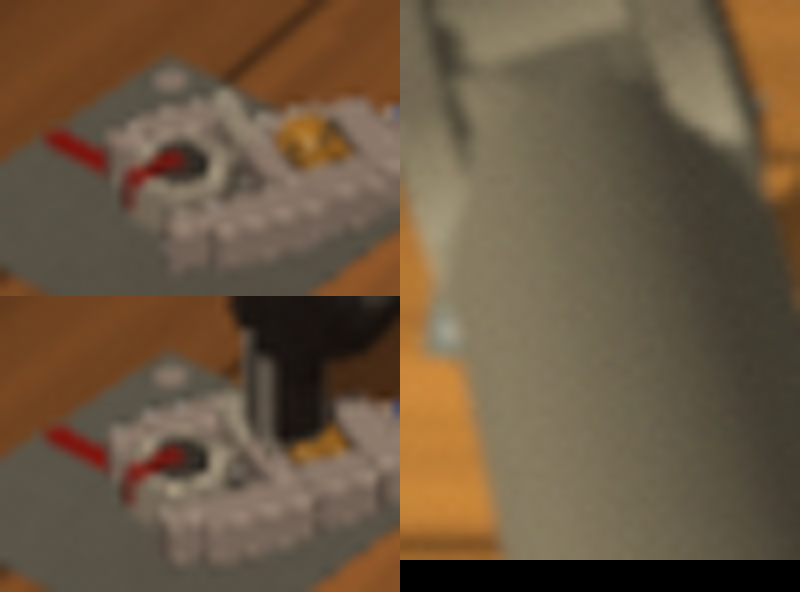

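Side view: the shut fingertips sit on the worm, now at its mouth side; the wrench crept forward about 2 mm, and stripe and nut are unchanged. Continue strokes.

```bash
for i in 1; do python3 drive.py '[[[0,0,-0.004,0],[-0.007,0,-0.005,0],[-0.015,0,-0.004,0],[-0.015,0,-0.001,0],[-0.015,0,-0.0003,0],[-0.012,0,-0.0003,0],[-0.009,0,-0.0003,0],[-0.006,0,-0.0003,0],[-0.003,0,-0.0003,0],[0,0,-0.0003,0]]]'| grep -E 'pos|ft'; done; python3 drive.py '[[[0,0,-0.004,0],[-0.007,0,-0.005,0],[-0.015,0,-0.004,0],[-0.015,0,-0.001,0],[-0.015,0,0,0],[-0.012,0,0,0],[-0.009,0,0,0],[-0.006,0,0,0],[-0.003,0,0,0],[0,0,0,0]]]'| grep -E 't:|pos|ft_f'; python3 gap.py b; python3 - <<'E'
from h import *
for k in("3","_a","_b"):
    s=cv2.imread(f"pics/s{k}.png");g=cv2.cvtColor(s,cv2.COLOR_BGR2GRAY)
    print(k,g[238:256,255:264].tolist() if 0 else "")
E
```

```text
tool_pos: [0.5322, 0.0408, 0.0456]
ft_force: [-5.6, -3.3, 20.5]
t: 12.17
tool_pos: [0.5323, 0.0407, 0.0456]
ee_rot: [[0.534, 0.846, -0.001], [0.846, -0.534, -0.004], [-0.004, 0.002, -1.0]]
ft_force: [-5.8, -2.9, 21.2]
3 
_a 
_b
```

```bash
for i in 1; do python3 drive.py '[[[0,0,-0.004,0],[-0.007,0,-0.005,0],[-0.015,0,-0.004,0],[-0.015,0,-0.001,0],[-0.015,0,0,0],[-0.012,0,0,0],[-0.009,0,0,0],[-0.006,0,0,0],[-0.003,0,0,0],[0.001,0,0,0]]]'| grep -E 'pos|ft'; done; python3 drive.py '[[[0,0,-0.004,0],[-0.007,0,-0.005,0],[-0.015,0,-0.004,0],[-0.015,0,-0.001,0],[-0.015,0,0,0],[-0.012,0,0,0],[-0.009,0,0,0],[-0.006,0,0,0],[-0.003,0,0,0],[0,0,0,0]]]'| grep -E 't:|pos|ft_f'; python3 gap.py c; python3 - <<'E'
from h import *
U=lambda k:cv2.resize(cv2.cvtColor(cv2.imread(f"pics/s{k}.png"),cv2.COLOR_BGR2GRAY)[215:275,235:310],None,fx=6,fy=6,interpolation=cv2.INTER_CUBIC)
a=U("3")
# s3 px: moving jaw tip, moving jaw outer top, fixed tip, fixed tip low, mark end(static), nut stripe corner
P=np.float32([[254,241.5],[261,238],[262,254],[266,252],[247,243],[256.5,248]])
p=((P-[235,215]+.5)*6).reshape(-1,1,2).astype(np.float32)
for k in("_a","_b","_c"):
    q,st,e=cv2.calcOpticalFlowPyrLK(a,U(k),p,None,winSize=(31,31),maxLevel=2);print(k,((q-p)[:,0]/6).round(2).tolist(),st.ravel(),e.ravel().round(1))
E
```

```text
tool_pos: [0.5314, 0.0397, 0.0455]
ft_force: [-9.2, -7.2, 25.3]
t: 13.93
tool_pos: [0.5295, 0.0376, 0.0454]
ee_rot: [[0.535, 0.845, -0.009], [0.845, -0.535, -0.011], [-0.014, -0.002, -1.0]]
ft_force: [-12.9, -10.4, 30.9]
_a [[0.029999999329447746, 0.4699999988079071], [1.4800000190734863, -0.05999999865889549], [-0.7900000214576721, -0.5099999904632568], [-1.4700000286102295, -0.23000000417232513], [0.14000000059604645, 0.05000000074505806], [0.009999999776482582, 0.029999999329447746]] [1 1 1 1 1 1] [6.3 3.5 6.1 6.7 1.6 1.9]
_b [[0.09000000357627869, 0.4000000059604645], [1.7999999523162842, -0.0], [-1.4500000476837158, -0.9599999785423279], [-1.899999976158142, -1.3700000047683716], [0.15000000596046448, 0.05000000074505806], [0.029999999329447746, 0.05000000074505806]] [1 1 1 1 1 1] [6.4 3.3 4.3 5.5 1.5 2.3]
_c [[0.11999999731779099, 0.5], [-1.7200000286102295, 0.7900000214576721], [-2.240000009536743, -1.4800000190734863], [-1.9600000381469727, -1.5700000524520874], [0.14000000059604645, 0.029999999329447746], [0.029999999329447746, -0.07000000029802322]] [1 1 1 1 1 1] [7.  3.8 5.2 7.3 1.5 3.1]
```

```bash
python3 drive.py '[[[0,0,-0.02,0],[0,0,-0.06,0],[-0.03,0,-0.1,0],[-0.07,0,-0.1,0],[-0.11,0,-0.1,0],[-0.14,0,-0.1,0],[-0.14,0,-0.1,0],[-0.14,0,-0.1,0]]]'| grep -E 't:|pos|ft_f'; python3 gap.py d; sed -i 's/if __name__.*/if __name__=="__main__": k=sys.argv[1];run(f"pics\/t_{k}.png",f"pics\/s_{k}.png",(259,221,12,11),(275,236,20,12))/' m3.py; python3 m3.py d; python3 - <<'E'
from h import *
for k in("3","_d"):
    t=cv2.imread(f"pics/t{k}.png").astype(np.float32)
    # profile across jaws along wrench y at wrench x=+12 (in plane z=.016), nut-centred
    psi=1.0097;u=np.array([np.cos(psi),np.sin(psi)]);v=np.array([-u[1],u[0]]);C=np.array([.556,.0683])
    ys=np.arange(-.045,.0451,.0015)
    for x in(-.012,-.006):
        X=np.c_[C+x*u+ys[:,None]*v,np.full(len(ys),.016)];p=proj("top",X).astype(np.float32)
        print(k,x,cv2.remap(t,p[:,0].copy(),p[:,1].copy(),cv2.INTER_LINEAR)[:,0].mean(1).round().astype(int).tolist())
f=lambda im,x,y,w,h,k:cv2.resize(im[y:y+h,x:x+w],None,fx=k,fy=k,interpolation=cv2.INTER_CUBIC)
t=cv2.imread("pics/t_d.png");s=cv2.imread("pics/s_d.png")
cv2.imwrite("pics/z8.png",np.hstack([f(t,235,192,40,50,10)[:500],f(s,245,225,40,50,10)[:500]]))
E
```

```text
t: 14.7
tool_pos: [0.4565, -0.0771, 0.1421]
ee_rot: [[0.538, 0.843, -0.003], [0.843, -0.538, -0.001], [-0.002, -0.002, -1.0]]
ft_force: [0.5, -0.4, -0.0]
worm px [264.8015 224.894 ] [280.5456 241.0467] n 28.833333333333332 47.888888888888886
tri [[0.5286 0.0327 0.0191]] top [0.5309 0.0338 0.0195] side [[0.5257 0.0325 0.0195]]
inlay 54 [ 0.4996 -0.0112  0.014 ] 0.9303644322197169 worm-inlay dir 0.963505128398106
nut in wrench 0.0016304816725733612 0.002302586805230833
tool [ 0.4584 -0.0737  0.1426] to TCP-on-worm, tool axes [0.1296 0.0043 0.0967] yaw 1.0097413709183578
3 -0.012 [119, 115, 108, 98, 88, 81, 75, 81, 91, 108, 129, 151, 163, 173, 177, 178, 176, 170, 163, 149, 138, 130, 128, 133, 139, 146, 152, 149, 148, 154, 160, 160, 164, 169, 162, 160, 151, 140, 129, 117, 101, 98, 97, 108, 127, 148, 162, 173, 178, 180, 181, 179, 177, 168, 158, 147, 135, 126, 123, 122, 122]
3 -0.006 [123, 122, 118, 112, 105, 95, 86, 88, 95, 109, 128, 148, 162, 172, 177, 177, 176, 171, 165, 158, 153, 152, 153, 153, 150, 138, 123, 111, 99, 95, 92, 95, 110, 126, 146, 169, 185, 195, 198, 183, 164, 141, 122, 119, 131, 147, 162, 173, 179, 181, 181, 179, 178, 171, 159, 147, 136, 126, 123, 121, 121]
_d -0.012 [122, 119, 113, 105, 96, 87, 78, 75, 74, 82, 97, 116, 137, 156, 168, 176, 179, 179, 179, 174, 168, 161, 151, 145, 143, 143, 147, 146, 147, 153, 162, 164, 170, 176, 168, 163, 153, 144, 139, 137, 135, 148, 158, 167, 174, 179, 180, 179, 177, 173, 165, 153, 142, 133, 125, 122, 120, 120, 121, 121, 121]
_d -0.006 [124, 123, 120, 116, 111, 103, 95, 89, 85, 88, 102, 120, 141, 159, 171, 177, 181, 182, 183, 183, 183, 179, 172, 163, 153, 136, 120, 108, 98, 96, 94, 99, 114, 131, 147, 166, 179, 190, 197, 192, 187, 182, 179, 178, 179, 179, 179, 179, 175, 168, 158, 145, 134, 126, 122, 121, 121, 120, 121, 120, 120]
```

```bash
python3 drive.py '[[[0.03,0,0,0],[0.07,0.004,0.03,0],[0.105,0.004,0.06,0],[0.119,0.004,0.085,0],[0.119,0.004,0.095,0],[0.119,0.004,0.098,0],[0.119,0.004,0.0985,0],[0.119,0.004,0.0985,0]]]'| grep -E 't:|pos|ft_f'; python3 drive.py '[[[0,0,0.0004,0],[0,0,0.0008,0],[0.002,0,0.0008,0],[0.004,0,0.0008,0]]]' | grep -E 'tool_pos|ft_f'; python3 drive.py '[[[0.003,0,0,0],[0.006,0,0,0],[0.009,0,0,0],[0.012,0,0,0]]]'| grep -E 't:|tool_pos|ft_f'
```

```text
t: 15.47
tool_pos: [0.5249, 0.0317, 0.0459]
ee_rot: [[0.526, 0.85, -0.001], [0.85, -0.526, 0.007], [0.005, -0.005, -1.0]]
ft_force: [-4.0, 4.7, 9.9]
tool_pos: [0.5253, 0.0316, 0.0456]
ft_force: [-8.9, -0.6, 20.5]
t: 16.13
tool_pos: [0.5295, 0.0375, 0.0455]
ee_rot: [[0.53, 0.848, -0.011], [0.848, -0.53, -0.005], [-0.01, -0.007, -1.0]]
ft_force: [-13.7, -5.9, 24.3]
```

```bash
python3 drive.py '[[[0,0,-0.02,0],[0,0,-0.06,0],[-0.03,0,-0.1,0],[-0.07,0,-0.1,0],[-0.11,0,-0.1,0],[-0.15,0,-0.1,0],[-0.17,0,-0.1,0],[-0.17,0,-0.1,0],[-0.17,0,-0.1,0]]]'| grep -E 't:|pos|ft_f'; python3 gap.py e; python3 m3.py e; cat > span.py <<'E'
from h import *
import sys
C=np.array([.556,.0683])
for k in sys.argv[1:]:
    t=cv2.imread(f"pics/t{k}.png").astype(np.float32)
    out=[]
    for psi in (1.0097,):
        u=np.array([np.cos(psi),np.sin(psi)]);v=np.array([-u[1],u[0]]);ys=np.arange(-.045,.0451,.0005)
        for x in(-.012,-.008,-.004,0,.004,.008):
            X=np.c_[C+x*u+ys[:,None]*v,np.full(len(ys),.016)];p=proj("top",X).astype(np.float32)
            g=cv2.remap(t,p[:,0].copy(),p[:,1].copy(),cv2.INTER_LINEAR)[:,0].mean(1)
            i=np.nonzero(g>145)[0];out.append((x,ys[i[0]].round(4),ys[i[-1]].round(4),(ys[i[-1]]-ys[i[0]]).round(4)))
    print(k,*out,sep="\n ")
E
python3 span.py 3 _d _e
```

```text
t: 16.88
tool_pos: [0.4432, -0.106, 0.1438]
ee_rot: [[0.533, 0.846, -0.0], [0.846, -0.533, 0.001], [0.0, -0.001, -1.0]]
ft_force: [0.5, -0.1, -0.4]
worm px [264.7749 224.8465] [280.6921 240.9707] n 27.916666666666668 48.638888888888886
tri [[0.5285 0.0326 0.0194]] top [0.5311 0.0339 0.0195] side [[0.5255 0.032  0.0195]]
inlay 107 [ 0.4881 -0.0283  0.014 ] 0.9597984274008683 worm-inlay dir 0.9665392077501217
nut in wrench 0.0014765888372877123 -0.0001891286051166054
tool [ 0.4444 -0.1039  0.144 ] to TCP-on-worm, tool axes [0.1626 0.0006 0.0983] yaw 1.0129991512073118
3
 (-0.012, np.float64(-0.0285), np.float64(0.0375), np.float64(0.066))
 (-0.008, np.float64(-0.0285), np.float64(0.0375), np.float64(0.066))
 (-0.004, np.float64(-0.0285), np.float64(0.0375), np.float64(0.066))
 (0, np.float64(-0.0275), np.float64(0.036), np.float64(0.0635))
 (0.004, np.float64(-0.0255), np.float64(0.033), np.float64(0.0585))
 (0.008, np.float64(-0.0245), np.float64(0.0325), np.float64(0.057))
_d
 (-0.012, np.float64(-0.026), np.float64(0.0325), np.float64(0.0585))
 (-0.008, np.float64(-0.0265), np.float64(0.0315), np.float64(0.058))
 (-0.004, np.float64(-0.0265), np.float64(0.031), np.float64(0.0575))
 (0, np.float64(-0.0255), np.float64(0.031), np.float64(0.0565))
 (0.004, np.float64(-0.024), np.float64(0.0305), np.float64(0.0545))
 (0.008, np.float64(-0.0235), np.float64(0.0275), np.float64(0.051))
_e
 (-0.012, np.float64(-0.026), np.float64(0.032), np.float64(0.058))
 (-0.008, np.float64(-0.0265), np.float64(0.0315), np.float64(0.058))
 (-0.004, np.float64(-0.0265), np.float64(0.031), np.float64(0.0575))
 (0, np.float64(-0.0255), np.float64(0.031), np.float64(0.0565))
 (0.004, np.float64(-0.024), np.float64(0.03), np.float64(0.054))
 (0.008, np.float64(-0.0235), np.float64(0.0275), np.float64(0.051))
```

Last stroke changed nothing: jaw span fell 66→58 mm and stopped, nut centred in the jaws (y≈0), and the stroke slipped, so it is snug. Wrench yaw ≈0.96. Grasp the handle.

```bash
python3 drive.py '[[[0.03,0,0.01,0],[0.06,0,0.03,0.05],[0.09,0,0.05,0.05],[0.11,-0.001,0.06,0.05],[0.11,-0.001,0.06,0.05],[0.11,-0.001,0.06,0.05],[0.11,-0.001,0.06,0.05],[0.11,-0.001,0.06,0.05]]]' 0.5 >/dev/null; python3 st.py;python3 span.py _e >/dev/null; python3 - <<'E'
from h import *
s=env.read_state();print(s["ee_rot"].T@(np.array([.5015,-.0095,.031])-s["tool_pos"]))
E
```

```text
17.65 [ 0.5014 -0.0128  0.0845] yaw 0.9593527714007514 tilt [ 0.0006 -0.0007 -1.    ] F [0.3393 0.117  0.0451] M [ 0.0302 -0.0638  0.0359] 0.49797743165525393 0.0 [ 0.2985  0.4147 -0.3899  1.8594  0.197   0.9045 -0.7954]
[ 0.0027 -0.0019  0.0535]
```

```bash
python3 drive.py '[[[0.002,-0.001,0.02,0],[0.002,-0.001,0.04,0],[0.002,-0.001,0.052,0],[0.002,-0.001,0.052,0],[0.002,-0.001,0.052,0]]]'|grep -E 'pos|ft'; python3 drive.py '[[[0,0,0,0],[0,0,0,0],[0,0,0,0],[0,0,0,0],[0,0,0,0],[0,0,0,0]]]' 0.0 >/dev/null;python3 st.py; python3 - <<'E'
from h import *
s=env.read_state();p=s["tool_pos"];R=s["ee_rot"];d=R.T@(np.array([.556,.0683,p[2]])-p);print("nut in tool",d)
for th in(.12,.24,.36,.48,.6,.72,.84,.96,1.08,1.1):
    c,n=np.cos(th),np.sin(th);r=d[:2];print(th,(r-np.array([[c,-n],[n,c]])@r).round(4))
E
```

```text
tool_pos: [0.5012, -0.011, 0.0323]
ft_force: [0.4, -0.2, 0.3]
18.5667 [ 0.5022 -0.01    0.0337] yaw 0.9597524668718259 tilt [ 0.0017 -0.0006 -1.    ] F [-1.7968 -0.4437  6.2012] M [0.0197 0.4853 0.0075] 0.20616044285644478 58.921626806259155 [ 0.271   0.4908 -0.3665  1.8997  0.2405  0.792  -0.8367]
nut in tool [ 0.095  -0.0009  0.    ]
0.12 [ 0.0006 -0.0114]
0.24 [ 0.0025 -0.0226]
0.36 [ 0.0058 -0.0335]
0.48 [ 0.0103 -0.044 ]
0.6 [ 0.0161 -0.0538]
0.72 [ 0.023  -0.0629]
0.84 [ 0.031  -0.0711]
0.96 [ 0.0398 -0.0782]
1.08 [ 0.0495 -0.0843]
1.1 [ 0.0512 -0.0852]
```

```bash
python3 drive.py '[[[0,-0.006,0,0.06],[0.001,-0.0114,0,0.12],[0.0015,-0.017,0,0.18],[0.0025,-0.0226,0,0.24],[0.004,-0.028,0,0.3],[0.006,-0.0335,0,0.36],[0.008,-0.039,0,0.42],[0.0103,-0.044,0,0.48],[0.013,-0.049,0,0.54],[0.016,-0.0538,0,0.6]]]' >/dev/null;python3 st.py; python3 drive.py '[[[0,-0.006,0,0.06],[0.001,-0.0114,0,0.12],[0.0015,-0.017,0,0.18],[0.0025,-0.0226,0,0.24],[0.004,-0.028,0,0.3],[0.006,-0.0335,0,0.36],[0.0075,-0.038,0,0.42],[0.0095,-0.043,0,0.47],[0.0095,-0.043,0,0.47],[0.0095,-0.043,0,0.47]]]' >/dev/null;python3 st.py; python3 gap.py f; python3 - <<'E'
from h import *
s=env.read_state();p=s["tool_pos"];R=s["ee_rot"];print("nut in tool",R.T@(np.array([.556,.0683,p[2]])-p))
E
```

```text
19.4 [0.4683 0.032  0.0337] yaw 0.35890024043436347 tilt [ 0.004  -0.0034 -1.    ] F [ 0.788  -3.6498  3.3459] M [-0.9111 -0.0335  0.6572] 0.20337741767252215 59.55667555332184 [ 0.0834  0.4214 -0.2355  1.9924  0.1478  0.74   -1.4532]
20.2333 [0.4618 0.0769 0.0337] yaw -0.10851016864904967 tilt [ 0.0031 -0.0012 -1.    ] F [-0.6649 -1.8977  5.7788] M [-0.5342  0.1888  0.248 ] 0.20667817538292538 59.56736147403717 [-0.0923  0.4121 -0.1359  1.9981  0.0838  0.7338 -1.9585]
nut in tool [ 0.0946 -0.0017  0.0003]
```

```bash
python3 drive.py '[[[0,0,0,0],[0,0,0,0],[0,0,0,0],[0,0,0,0]]]' 0.45 >/dev/null; python3 drive.py '[[[0,0,-0.02,0],[0,0,-0.06,0],[-0.02,0,-0.1,0],[-0.05,0,-0.13,0],[-0.08,0.03,-0.15,0],[-0.08,0.07,-0.15,0],[-0.08,0.11,-0.15,0],[-0.08,0.14,-0.15,0],[-0.08,0.14,-0.15,0],[-0.08,0.14,-0.15,0]]]'| grep -E 't:|pos|ft_f'; python3 gap.py g; python3 - <<'E'
from h import *
f=lambda im,x,y,w,h,k:cv2.resize(im[y:y+h,x:x+w],None,fx=k,fy=k,interpolation=cv2.INTER_CUBIC)
t=cv2.imread("pics/t_g.png");s=cv2.imread("pics/s_g.png")
cv2.imwrite("pics/z9.png",np.hstack([f(t,230,192,48,72,8),f(s,240,220,52,72,8)]))
B=pts(mask(t,*BL,(230,225,50,60)));print(len(B),*(axis(ray("top",B,.014)) if len(B)>5 else ()))
C=np.array([.556,.0683])
def red(n,im,b,z,k=8):
    x,y,w,h=b;c=cv2.resize(im[y:y+h,x:x+w].astype(np.float32),None,fx=k,fy=k,interpolation=cv2.INTER_CUBIC)
    r=c[:,:,2]-np.maximum(c[:,:,1],c[:,:,0]);P=(pts(r>.5*r.max())+.5)/k-.5+[x,y];X=ray(n,P,z);c,a=axis(X);d=c[:2]-C;return P.mean(0),c,a,np.arctan2(d[1],d[0])
print("mark",red("top",t,(250,198,12,13),.001));print("stripe",red("top",t,(248,212,12,8),.0165))
E
```

```text
t: 21.5
tool_pos: [0.3651, -0.0542, 0.1822]
ee_rot: [[0.993, -0.115, 0.0], [-0.115, -0.993, 0.0], [0.0, -0.0, -1.0]]
ft_force: [0.6, 0.6, 0.9]
107 [0.439 0.079 0.014] -0.09329301219482612
mark (array([255.7627, 205.0329]), array([0.5949, 0.0637, 0.001 ]), np.float64(-0.13447410356771025), np.float64(-0.1182546829048971))
stripe (array([253.8109, 214.214 ]), array([0.5637, 0.0678, 0.0165]), np.float64(-0.11389726930474994), np.float64(-0.06512865167782247))
```

View pics/z9.png

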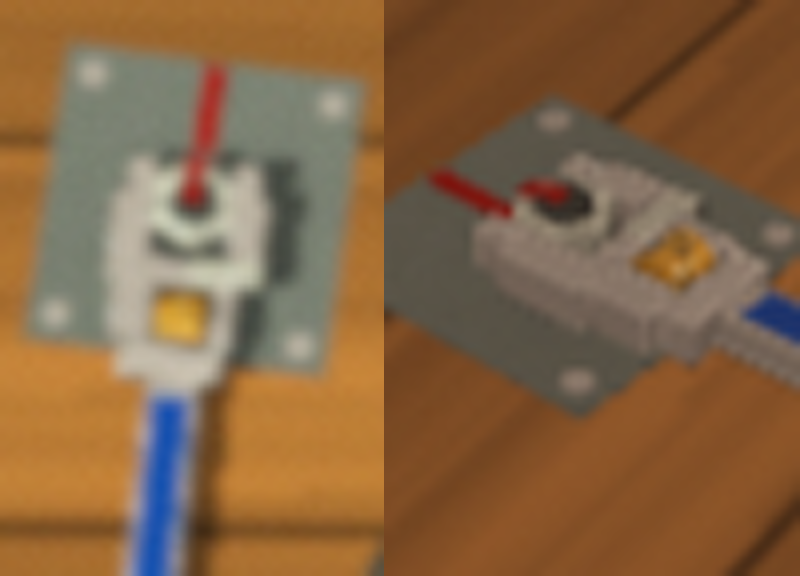

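Top view: the stripe at (195,185) is collinear with the mark at (210,105), −0.11 against −0.12 rad. The jaws hug the nut on both sides, the wrench is flat and the gripper is clear. Handing in.

```bash
python3 -c "
from workcell import env, get_image, get_calibration, sign_off
print(sign_off())"
```

```text
the job is handed in; nothing more can be done
None
```

I fitted the wrench to the nut and tightened the nut until its stripe was within about 0.05 rad of the mark (limit 0.14), then let go with the wrench flat and the jaws still snug; the job was handed in at about 22 s, and no verdict came back.

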